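# Clear the rivet drift jig and hold the next strap under the drift

### The job

The last rivet has stuck in the drift jig and stands up in the strap channel: with the rawhide mallet, drive the jig's sprung drift fully down so that the rivet is knocked below the channel floor, then put the mallet down on the bench, clear of the jig. Take the aluminium strap off its bearers, pass its riveted end through the slot of the yellow guard and push it fully home against the sprung stop, so that its rivet lies under the drift. Finish with the strap still gripped and held home there, ready for the next blow; work the drift only with the mallet, and leave the solder spool, the polish tin and the flux jar where they stand.

Things in the scene. Friction and masses are not known exactly. Their poses are not given: they have to be found in the camera images.
- jig: Dark green rivet drift jig bolted down, yellow sheet guard in front. Origin on the bench (z 0) under the drift axis; +x = feed direction (world x within 0.3 rad), z up. Foot x -40 to 70, y +-52, 12 mm high. Guard: front face x -36, 5 thick, y +-50, 78 high. Channel floor 30 mm above the bench, 33 wide. Bridge x +-16, y +-30, 72 high. Stop housing from x 41, 46 high; rod end out to x 83.
- guard_slot (a point): Centre of the slot in the guard, at its front face: 34 mm above the bench, 36 mm before (-x) the drift axis. 32 mm wide (y), 8 mm high (30 to 38 mm above the bench): 2 mm more than the strap each way. Four flared lips stand 8 mm out of it toward the robot and widen it to about 42 x 18 mm.
- drift_axis (a point): Point on the drift's axis at strap height, 34 mm above the bench, in the middle of the channel; where the strap's rivet must come to lie.
- drift_top (a point): Centre of the flat top of the drift's round dark steel head (29 mm across, top flat 22 mm), 108 mm above the bench when up; it moves with the drift. A lamp shade hangs 0.38 m and more above the bench beyond world x = 0.55 m, left of y = -0.04 m: keep the wrist clear of it.
- drift (a joint): How far the drift is pressed down, m: 0 up, 0.012 fully down. A spring returns it (about 1.5 N at the top, 3 N at the bottom). Its tip meets the stuck rivet after 5 to 6.5 mm and pushes it from there; then about 6 N is needed in all.
- stuck_rivet_top (a point): Top of the stuck copper rivet (10 mm across), which stands on the drift axis 3.5 to 5 mm above the channel floor at first and blocks the strap's way; it moves with the rivet.
- stuck_rivet (a joint): How far the stuck rivet has been driven down, m: 0 to 0.0015 at the start; at 0.005 its top is flush with the channel floor; a full stroke of the drift takes it to about 0.007. Held by about 3 N of friction, it stays where it is driven.
- stop_face (a point): Centre of the face of the brass sprung stop at the far end of the channel, 34 mm above the bench; it faces the strap. At rest it is 15 mm beyond (+x) the drift axis, fully pushed back 25 mm beyond it.
- stop (a joint): How far the stop is pushed back along the jig's +x, m: 0 at rest, 0.010 at its hard end (strap fully home, its rivet then under the drift). Its spring pushes back with about 2.5 N at rest and 5 N at the end, and throws the strap back if it is let go.
- strap: Grey aluminium strap 140 x 30 x 6 mm, half-round ends, about 0.08 kg, flat on two wooden bearers 30 mm high. Origin at the centre of its underside; +x along it to the end with the copper rivet (world x within 0.5 rad at first), z up. The bearers (18 mm wide) carry it at x = -2 and +48 mm; the plain end, with a dark eye, hangs free from x = -11 mm.
- strap_grip (a point): Point to grip the strap across its 30 mm width: mid-thickness, 38 mm from the middle toward the plain end, 33 mm above the bench at first. When the strap is home this point is 47 mm in front of the guard.
- strap_rivet (a point): Centre of the strap's flush copper rivet (11 mm), mid-thickness, 25 mm from the riveted end.
- strap_tip (a point): The extreme of the riveted end, mid-thickness.
- mallet: Rawhide mallet, 0.2 to 0.4 kg, standing on one face of its upright head (cylinder 42 across, 93 mm long); handle level, 46 mm above the bench, about 19 mm thick, its tail in a notched wooden rest (48 mm high) 190 mm from the head. Body +x points down along the head, +y along the handle to the tail (world +y within 0.3 rad at first); origin on the handle 109 mm from the head's axis.
- mallet_face (a point): Centre of the head's lower striking face (42 mm across), on the bench at the start.
- mallet_head (a point): Centre of the head, 46.5 mm above the lower face.
- mallet_grip (a point): Middle of the handle 65 mm from the head's axis, near the mallet's centre of mass: grip here across the handle.
- mallet_tail (a point): Tail end of the handle, on its middle line.
- solder_spool: Grey spool of solder lying flat, about 55 mm across, 32 mm high, origin on the bench under it; leave alone.
- polish_tin: Blue and grey polish tin, 68 mm across, 42 mm high, origin at the centre of its underside; leave alone.
- flux_jar: Brown jar with a black cap, 56 mm across, 68 mm high, origin at the centre of its underside; leave alone.

How it is judged:
On the way, in this order (a step that is already met when the one before it is completed fails the run):
1. the mallet drives the drift down until the stuck rivet is below the channel floor (value of joint stuck_rivet above 0.0055 m and contact force between mallet and drift above 0.5 N and contact force between the fingers and mallet above 0.5 N).
2. the mallet is put down on the bench, clear of the jig, and let go (contact force between the fingers and mallet below 0.05 N and linear speed of mallet below 0.05 m/s and height (world z) of mallet_head below 0.07 m and contact force between mallet and jig below 0.05 N), for 0.2 s.
3. the strap is gripped and home against the stop, its rivet under the drift (value of joint stop above 0.007 m and horizontal distance between strap_rivet and drift_axis below 0.004 m and y of strap_rivet in the frame of jig between -0.003 and 0.003 m and angle between the x axis of strap and the x axis of jig, either way round below 0.06 rad and angle between strap's own z axis and vertical below 0.08 rad and height (world z) of strap above 0.027 m and contact force between the fingers and strap above 2 N), for 0.3 s.
At the end, for the whole second after the job is handed in: Strap gripped and home: stop pushed back over 7 mm, its rivet within 4 mm of the drift axis (3 mm sideways), in line within 0.06 rad, level within 0.08; stuck rivet over 0.5 mm below the floor; drift up; mallet at rest on the bench, let go, off the jig; spool, tin, jar within 30 mm (all of step 2 and all of step 3 and value of joint stuck_rivet above 0.0055 m and value of joint drift below 0.002 m and distance of each of solder_spool, polish_tin, flux_jar from where it was at the start of the episode below 0.03 m); the arm keeps its last pose, push and grip.
It fails at once if the fingers work the drift themselves (contact force between the fingers and drift above 1 N).
It fails at once if the solder spool is displaced (distance of solder_spool from where it was at the start of the episode above 0.03 m).
It fails at once if the polish tin is displaced (distance of polish_tin from where it was at the start of the episode above 0.03 m).
It fails at once if the flux jar is displaced (distance of flux_jar from where it was at the start of the episode above 0.03 m).
It also fails if it takes over 61 s, if anything falls off the work surface, if the arm or the gripper's body presses on something with over 40 N, if the wrist force passes 120 N, or if a joint passes its speed limit or range.

### The arm

A 6-joint arm with a two-finger parallel gripper is mounted at the origin on a cart in front of the work surface, level with it; the furniture and walls round the work are solid. World frame = base frame: x ahead of the robot, y to its left, z up, the work surface at z = 0. Lengths are in m, angles in rad, forces in N, time in s.
With the tool pointing down it reaches from about 0.25 to 0.725 m from the base axis. Payload 4 kg.
Tool frame: the origin (TCP) lies midway between the tips of the shut fingers; the grasp point (between the pads) lies grip_point_offset behind it (grip_point_offset is the distance from the TCP to the grasp point, in m); z points along the fingers, y is the line along which they close (so a half turn about z gives the same grasp; the last joint's range is limited). The gripper opens to 85 mm and grips with 20 to 120 N. Pads are 22 mm wide; open, the fingers measure 114 mm over their backs; the gripper's body (76 mm by 85 mm) begins 54 mm behind the grasp point. The pads swing forward as they close: fully open they stand 13 mm farther back than shut.
Start: joints at [1.271, 0.241, 0.005, 1.335, 0, 1.571], TCP at [0.148, 0.478, 0.231] pointing down, gripper open.
Joint ranges: [-2.72, 2.72], [-1.05, 1.87], [-1.09, 1.28], [-1.99, 2.15], [-1.42, 1.44], [-3.14, 3.14]. Speed limits (rad/s): [2.79, 2.79, 3.14, 3.14, 3.14, 3.14].

### API

Orientations are given as a unit quaternion [x, y, z, w].
In Python, from workcell import * gives the robot as it stands. The module is installed in compiled form; this text tells all that it offers.
- The arm moves only by the tool arm_command, never from a script. Its arguments are lists of equal length, an entry for each row: "slide": the shift along the tool's x, y, z in cm, a list of three; "spin": the turn about the tool's z in degrees. A call has exactly 5 rows; each row is the pose to reach, as a shift and turn from the pose commanded when the call began, along the tool's axes at that moment; what a row does not reach only later rows make up. A row lasts 1/8 s, in which the tool goes at most 62.5 mm and 10.7 degrees, less where a joint would pass 70% of its speed; a pose out of reach is approached as far as the arm can. A call with a gripper value outside its range is refused whole. "jaw" is the finger opening in cm, from 0 to 8.54, set as the call begins (left out, the last holds). The fingers move at their own pace and stop on an object; the grip force is fixed at half the most. Time passes only in rows, so rows that repeat a pose let the fingers close, or fill a call up. It gives the time, the measured TCP pose, the force, the opening and the grip force at its end, in the units of the state.
- get_obs(): the state, without advancing time (a new reading comes with each control period).
- camera(name): name is "side" or "top" or "wrist"; returns a dict with "pixels" (400x640x3 uint8, red, green, blue), "range_z" (400x640 float32, m along the optical axis (not along the pixel's ray), 0 where there is no reading), "intrinsics" (3x3 intrinsics, pixels), "rvec" (rotation vector, rad) and "tvec" (3), from world to camera coordinates, as OpenCV has them. Camera axes: x right, y down, z forward; pixel columns grow to the right and rows downward; lengths in m; the calibration is good to about 2 mm. A picture is of the moment at which its call begins.
- job_done(): hands the job in; it is judged then, once.
Trained networks look in a picture, given as the dict that the camera call returned (one of the last four; its "shot" number tells which), for a name from the list of things; names that differ only in an ending like _2 or _b are one class to them, and where a whole thing is asked for, a point or a joint stands for the part that bears it (a point fixed in the world has none). Each returns a list of dicts, best first, with "confidence" (0 to 1); they miss things now and then, are a little off and sometimes report something else, mostly with a low value. They report only what shows in the picture. A call takes as long as a camera call.
- recognise(picture, thing): "centre" ([column, row] in pixels, amid what is visible of it).
- landmark_of(picture, thing): "centre" ([column, row] in pixels: a listed point, or the origin of a listed thing).
The state is a dict: "clock": time; "joint_pos": joint angles; "joint_vel": joint speeds; "tau": joint torques, N m; "eef_pos": TCP position; "tool_rot": TCP orientation; "ft_force": force on the tool from outside, world axes, zero at the start; "ft_torque": the same for the moment, N m; "grip_width": finger opening in m; "grasp_force": force on a finger pad.
Only numpy, scipy, OpenCV 4.12 (cv2) and the standard library are available. Lean on these libraries where they do the work, as an engineer would, in place of code of your own. Each camera call takes 0.05 s, during which the arm holds its last target. There are 200 camera calls.

## Working session

There is one attempt and no reset: what is moved stays moved. The work goes in short steps, Python scripts to look and compute and a tool call to move; the robot and the scene stay as the last step left them, time stands still between calls to the robot, and variables do not carry over. Pictures are saved under pics/ and viewed, at most 10 in all, crops included, and the job is handed in when it is done.

Besides the shell and the picture viewer there is one more tool, called as name(argument=value, ...) on one line, values as JSON. arm_command: Moves the arm, as the interface text tells. Its arguments: {"type":"object","properties":{"slide":{"type":"array","items":{"type":"array","items":{"type":"number"}}},"spin":{"type":"array","items":{"type":"number"}},"jaw":{"type":"number"}},"required":["slide","spin"]}

```bash
mkdir -p pics; cat > h.py <<'E'
from workcell import *
import numpy as np, cv2
from scipy.spatial.transform import Rotation as R
def cam(n):
    p=camera(n); p['R']=cv2.Rodrigues(np.array(p['rvec'],float))[0]; p['t']=np.array(p['tvec'],float).ravel(); return p
def ray(p,uv):
    K=p['intrinsics']; d=np.linalg.inv(K)@np.array([uv[0],uv[1],1.]); return -p['R'].T@p['t'], p['R'].T@d
def at_z(p,uv,z):
    o,d=ray(p,uv); return o+d*(z-o[2])/d[2]
def deep(p,uv):
    c,r=int(round(uv[0])),int(round(uv[1])); w=p['range_z'][max(r-2,0):r+3,max(c-2,0):c+3]; w=w[w>0]
    if len(w)==0: return None
    o,d=ray(p,uv); return o+d*np.median(w)
def tri(obs):
    A=np.zeros((3,3));b=np.zeros(3)
    for p,uv in obs:
        o,d=ray(p,uv); d=d/np.linalg.norm(d); M=np.eye(3)-np.outer(d,d); A+=M;b+=M@o
    return np.linalg.solve(A,b)
def lm(p,n,k=1):
    return [(np.round(x['centre'],1),round(x['confidence'],2)) for x in landmark_of(p,n)[:k]]
def save(p,f): cv2.imwrite('pics/'+f,cv2.cvtColor(p['pixels'],cv2.COLOR_RGB2BGR))
E
cat > a.py <<'E'
from h import *
np.set_printoptions(precision=4,suppress=True)
s=get_obs(); print(s['eef_pos'],R.from_quat(s['tool_rot']).as_matrix(),s['clock'])
P={n:cam(n) for n in('top','side')}
for n in P: save(P[n],n+'0.png')
Z=dict(guard_slot=.034,drift_axis=.034,drift_top=.108,stop_face=.034,jig=0,strap=.03,strap_grip=.033,strap_rivet=.036,strap_tip=.033,mallet=.046,mallet_face=0,mallet_head=.0465,mallet_grip=.046,mallet_tail=.046,solder_spool=0,polish_tin=0,flux_jar=0)
for k,z in Z.items():
    ob=[];o=k
    for n in P:
        l=lm(P[n],k)
        if l: ob.append((P[n],l[0][0])); o+=f' {n}{l[0][0]} c{l[0][1]} z:{at_z(P[n],l[0][0],z)[:2].round(4)}'
    if len(ob)>1: o+=f' tri{tri(ob).round(4)}'
    print(o)
E
python3 a.py; python3 -c "
import workcell;print([x for x in dir(workcell) if 'grip' in x], getattr(workcell,'grip_point_offset',None))"
```

```text
[0.1475 0.4771 0.2304] [[-0.9554  0.2953 -0.0006]
 [ 0.2953  0.9554 -0.002 ]
 [ 0.     -0.0021 -1.    ]] 0.0
guard_slot top[392.2 201.2] c0.56 z:[ 0.4852 -0.1661] side[346.4 265.5] c0.95 z:[ 0.5003 -0.1625] tri[ 0.4917 -0.1666  0.0384]
drift_axis top[390.6 188.1] c0.89 z:[ 0.5206 -0.1619] side[351.8 265.2] c0.79 z:[ 0.5153 -0.1647] tri[ 0.5187 -0.1619  0.0311]
drift_top top[391.5 180.5] c0.61 z:[ 0.5289 -0.1516] side[356.6 247.5] c0.66 z:[ 0.5219 -0.1747] tri[ 0.5307 -0.1546  0.0887]
stop_face top[388.6 187.3] c0.2 z:[ 0.5227 -0.1565] side[315.9 228.9] c0.35 z:[0.4507 0.011 ] tri[ 0.4617 -0.1316  0.1597]
jig top[388.4 188.9] c0.63 z:[ 0.5235 -0.1616] side[355.3 276.9] c0.96 z:[ 0.5232 -0.1786] tri[ 0.5271 -0.1645 -0.0159]
strap top[320.2 209.4] c0.6 z:[0.46   0.0263] side[356.9 264.1] c0.66 z:[ 0.5318 -0.1599] tri[ 0.5336  0.0075 -0.138 ]
strap_grip top[318.8 222. ] c0.89 z:[0.4259 0.0297] side[305.2 231.1] c0.51 z:[0.4165 0.009 ] tri[0.4237 0.0295 0.0154]
strap_rivet top[313.1 194.9] c0.92 z:[0.4979 0.0461] side[329.2 223.1] c0.61 z:[0.4973 0.0275] tri[0.501  0.0457 0.0208]
strap_ti
[... 405 characters left out ...]
04.6 196.4] c0.61 z:[0.4462 0.174 ] tri[0.441  0.1505 0.0632]
mallet_grip top[244.4 213.6] c0.97 z:[0.4435 0.2261] side[295.8 193.4] c0.95 z:[0.42  0.199] tri[0.435  0.2294 0.0251]
mallet_tail top[179.6 222.7] c0.91 z:[0.4164 0.3945] side[286.3 166.8] c0.58 z:[0.4147 0.3838] tri[0.4166 0.3964 0.0385]
solder_spool top[443.  245.4] c0.69 z:[ 0.3709 -0.3103] side[310.6 323.6] c0.57 z:[ 0.3695 -0.3044] tri[ 0.3697 -0.3086  0.0056]
polish_tin top[269.8 163. ] c0.89 z:[0.5893 0.1665] side[341.1 206.4] c0.85 z:[0.5711 0.152 ] tri[ 0.5839  0.1684 -0.0121]
flux_jar top[236.  167.7] c0.86 z:[0.5743 0.2589] side[332.4 188.5] c0.65 z:[0.5686 0.2676] tri[0.5696 0.2585 0.0066]
['grip_point_offset'] 0.0187
```

View pics/top0.png

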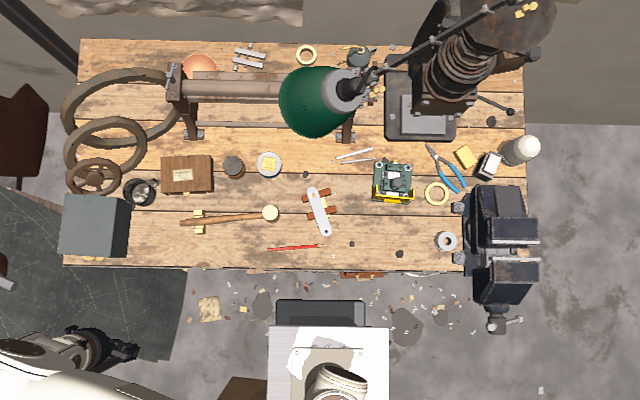

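View pics/side0.png

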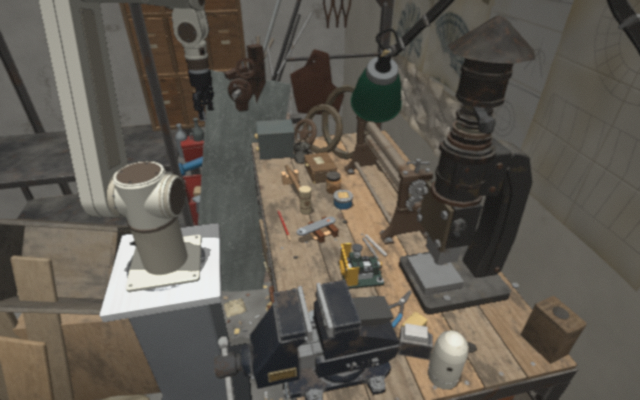

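Top view: mallet head is at (270,213) with its tail at (182,222). The strap runs from the rivet at (313,195) to the eye at (325,232), and the jig is at (393,183). The side view agrees with this. I'll move over the mallet and measure there with the wrist camera.

arm_command(slide=[[-5,-2.35,0],[-10,-4.7,0],[-15,-7.05,0],[-20,-9.4,0],[-25,-11.75,0]], spin=[9.5,19,28.5,38,47.5], jaw=6)

```text
clock: 2.42
eef_pos: [0.353, 0.2904, 0.2315]
tool_rot: [0.537, 0.843, 0.0, 0.0]
ft_force: [0.6, 1.2, -0.6]
grip_width: 0.0598
grasp_force: 0.0
```

```bash
cat >> h.py <<'E'
np.set_printoptions(precision=4,suppress=True)
def to(xyz,yaw=None):
    """remaining slide (cm, tool axes) and spin (deg) to TCP xyz with tool-y at world yaw deg (mod 180)"""
    s=get_obs(); M=R.from_quat(s['tool_rot']).as_matrix()
    sl=M.T@(np.array(xyz)-s['eef_pos'])*100
    a=np.degrees(np.arctan2(M[1,1],M[0,1]))
    sp=None if yaw is None else round(-(((yaw-a)+90)%180-90),2)
    print('to: slide',sl.round(2),'spin',sp,'| tcp',s['eef_pos'],'yaw',round(a,2),'j',np.array(s['joint_pos']),'clk',round(s['clock'],2),'f',np.array(s['ft_force']).round(2),'w',s['grip_width'],'g',s['grasp_force'])
E
python3 - <<'E'
from h import *
to([.435,.2163,.23],5.9)
p=cam('wrist'); save(p,'w1.png'); print('cam',-p['R'].T@p['t'],p['R'])
E
```

```text
to: slide [-10.18   4.3    0.16] spin 19.12 | tcp [0.353  0.2904 0.2315] yaw 25.02 j [ 0.6883  0.155  -0.1018  1.3132  0.      1.8224] clk 2.42 f [ 0.61  1.16 -0.61] w 0.059846441628742246 g 0.0
cam [0.3216 0.3594 0.3738] [[ 0.9058  0.4236  0.0005]
 [ 0.4047 -0.8656  0.2948]
 [ 0.1253 -0.2669 -0.9555]]
```

arm_command(slide=[[-3.4,1.43,0],[-6.8,2.87,0],[-10.2,4.3,0],[-10.2,4.3,0],[-10.2,4.3,0]], spin=[6.4,12.8,19.1,19.1,19.1])

```text
clock: 3.1
eef_pos: [0.4339, 0.218, 0.2312]
tool_rot: [0.667, 0.745, -0.0, -0.0]
ft_force: [-0.1, 0.4, -0.1]
grip_width: 0.0598
grasp_force: 0.0
```

```bash
python3 - <<'E'
from h import *
p=cam('wrist'); save(p,'w2.png')
for k,z in dict(mallet_head=.093,mallet_face=0,mallet_grip=.046,mallet=.046,mallet_tail=.046,strap_tip=.033,strap_rivet=.036).items():
    for uv,c in lm(p,k): print(k,uv,c,at_z(p,uv,z),deep(p,uv))
to([.435,.2163,.23],5.9)
E
```

```text
mallet_head [317.3 230.7] 0.59 [0.4436 0.1784 0.093 ] [0.4437 0.178  0.0919]
mallet_face [310.7 215.2] 0.97 [0.4392 0.1593 0.    ] [0.4373 0.179  0.0548]
mallet_grip [310.7 170.5] 0.79 [0.4323 0.2237 0.046 ] [0.4322 0.2253 0.0538]
mallet [297.8 123. ] 0.75 [0.4148 0.269  0.046 ] [ 0.4131  0.2655 -0.0005]
strap_tip [368.6 311.1] 0.86 [0.521  0.0565 0.033 ] [0.53   0.0338 0.0004]
strap_rivet [347.7 317.3] 0.83 [0.4965 0.0472 0.036 ] [0.4965 0.047  0.0357]
to: slide [-0.2   0.08  0.14] spin 0.38 | tcp [0.434  0.2182 0.2314] yaw 6.28 j [ 0.4659  0.2123 -0.0312  1.3271  0.      1.927 ] clk 3.5 f [ 0.57 -0.6   0.75] w 0.06037250176028986 g 0.0
```

View pics/w2.png

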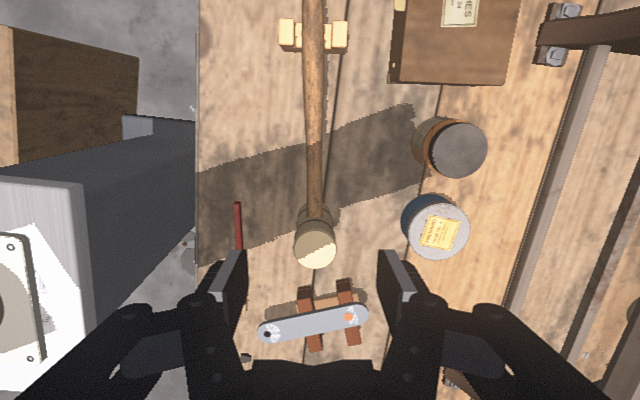

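The mallet head's top face is at about (316,250). Its handle runs up the image at column 312–315, with the strap below from (265,333) to (365,315). I'll fit the head and handle from the depth map.

```bash
cat >> h.py <<'E'
def cloud(p,box=(0,640,0,400)):
    c0,c1,r0,r1=box; v,u=np.mgrid[r0:r1,c0:c1]; d=p['range_z'][r0:r1,c0:c1]; m=d>0
    P=np.stack([u[m],v[m],np.ones(m.sum())],0); X=(np.linalg.inv(p['intrinsics'])@P)*d[m]
    return (p['R'].T@(X-p['t'][:,None])).T
def circ(q): # enclosing circle of xy
    c,r=cv2.minEnclosingCircle(q[:,:2].astype(np.float32)); return np.array(c),r
E
python3 - <<'E'
from h import *
p=cam('wrist')
X=cloud(p,(285,345,30,275))
h=X[X[:,2]>.086]; print('head',len(h),h.mean(0),circ(h))
q=cloud(p,(295,330,40,205)); q=q[(q[:,2]>.04)&(q[:,2]<.065)]
for a in np.arange(.19,.40,.03):
    w=q[abs(q[:,1]-a)<.01]
    if len(w): print(a.round(2),len(w),w[:,0].min(),w[:,0].max(),np.mean(w[:,0]),w[:,2].max())
# strap
s=cloud(p,(250,375,295,345)); s=s[(s[:,2]>.032)&(s[:,2]<.042)]
r=cv2.minAreaRect((s[:,:2]*1000).astype(np.float32)); print('strap',len(s),r,np.median(s[:,2]))
E
```

```text
head 1424 [0.4434 0.161  0.0922] (array([0.4436, 0.1591]), 0.020725509151816368)
0.19 140 0.4314609495233732 0.4481413551371497 0.43934660280419147 0.056573513991178284
0.22 295 0.4282674029739458 0.4445382360863385 0.436406430714329 0.056597050889777636
0.25 331 0.4241827445245515 0.4410891207926492 0.43258339526508505 0.05631366451804373
0.28 408 0.41908506118965816 0.4385398051614084 0.42885016866221193 0.05790087790448014
0.31 502 0.41399428310916014 0.4358392248692347 0.425124484853247 0.059305539259356395
0.34 361 0.4118519497956961 0.433307981290944 0.4227182577736801 0.059822820567155904
strap 2465 ((455.1731262207031, 32.64360046386719), (139.29483032226562, 32.32896423339844), 20.266525268554688) 0.035557722597766066
```

```bash
python3 - <<'E'
from h import *
to([.436,.2237,.0275],6.7)
E
```

```text
to: slide [ 0.53  0.25 20.39] spin -0.43 | tcp [0.4341 0.2181 0.2314] yaw 6.27 j [ 0.4657  0.2123 -0.0312  1.3271  0.      1.927 ] clk 3.55 f [-0.35 -0.06 -0.3 ] w 0.05992206553981031 g 0.0
```

arm_command(slide=[[0.5,0.2,4.8],[0.5,0.25,9.6],[0.5,0.25,14.4],[0.5,0.25,18.5],[0.5,0.25,20.4]], spin=[-0.4,-0.4,-0.4,-0.4,-0.4])

```text
clock: 4.18
eef_pos: [0.4345, 0.2223, 0.0248]
tool_rot: [0.665, 0.747, -0.002, -0.001]
ft_force: [-0.7, -1.0, 0.9]
grip_width: 0.0598
grasp_force: 0.0
```

arm_command(slide=[[0,0,0],[0,0,0],[0,0,0],[0,0,0],[0,0,0]], spin=[0,0,0,0,0], jaw=1)

```text
clock: 4.8
eef_pos: [0.437, 0.2236, 0.0285]
tool_rot: [0.665, 0.747, 0.001, 0.0]
ft_force: [-1.5, 0.2, 6.5]
grip_width: 0.0172
grasp_force: 59.3
```

```bash
python3 - <<'E'
from h import *
to([.436,.2237,.0275],6.7)
E
```

```text
to: slide [ 0.02 -0.1   0.1 ] spin -0.07 | tcp [0.437  0.2236 0.0285] yaw 6.63 j [ 0.4727  0.4106 -0.3348  0.823   0.0004  1.9279] clk 4.8 f [-1.51  0.24  6.5 ] w 0.0172107729029401 g 59.303400814533234
```

arm_command(slide=[[0,0,-3],[0,0,-7.5],[-1,0,-12.5],[-4,-1,-17],[-8.5,-2,-17.2]], spin=[0,0,0,0,0])

```text
clock: 5.42
eef_pos: [0.4286, 0.1368, 0.2029]
tool_rot: [0.664, 0.748, 0.003, 0.002]
ft_force: [0.7, -1.8, -3.1]
grip_width: 0.0172
grasp_force: 59.4
```

arm_command(slide=[[-5,-1.2,0],[-10.5,-2.5,0],[-16,-3.9,0],[-20.5,-5,0],[-22.5,-5.4,0]], spin=[0,0,0,0,0])

```text
clock: 6.05
eef_pos: [0.3974, -0.0956, 0.199]
tool_rot: [0.666, 0.746, -0.0, -0.0]
ft_force: [0.1, -0.1, -3.0]
grip_width: 0.0172
grasp_force: 59.4
```

arm_command(slide=[[0,0,0],[0,0,0],[0,0,0],[0,0,0],[0,0,0]], spin=[0,0,0,0,0])

```text
clock: 6.68
eef_pos: [0.3986, -0.0929, 0.1993]
tool_rot: [0.665, 0.747, 0.0, 0.0]
ft_force: [0.6, 0.4, -3.1]
grip_width: 0.0172
grasp_force: 59.4
```

```bash
python3 - <<'E'
from h import *
p=cam('wrist'); save(p,'w3.png')
for k,z in dict(drift_top=.108,guard_slot=.034,jig=0,drift_axis=.034,stop_face=.034,mallet_head=.2,mallet_face=.17).items():
    for uv,c in lm(p,k): print(k,uv,c,at_z(p,uv,z),deep(p,uv))
to([.4,-.1,.2],6.63)
E
```

```text
drift_top [455.1 305.2] 0.77 [ 0.5265 -0.1656  0.108 ] [ 0.5269 -0.166   0.1073]
guard_slot [392.4 257.4] 0.83 [ 0.4912 -0.1641  0.034 ] [ 0.4884 -0.1599  0.0426]
jig [417.5 248.4] 0.84 [ 0.5286 -0.1658  0.    ] [ 0.5094 -0.1451  0.0475]
drift_axis [423.8 263.9] 0.75 [ 0.5251 -0.1676  0.034 ] [ 0.5131 -0.1542  0.0614]
to: slide [-0.67  0.07 -0.07] spin -0.01 | tcp [ 0.3985 -0.0934  0.1993] yaw 6.62 j [-0.2303  0.08   -0.2742  1.2167  0.      1.2249] clk 7.08 f [-0.08 -0.25 -3.  ] w 0.016740078996211195 g 59.383147582411766
```

View pics/w3.png

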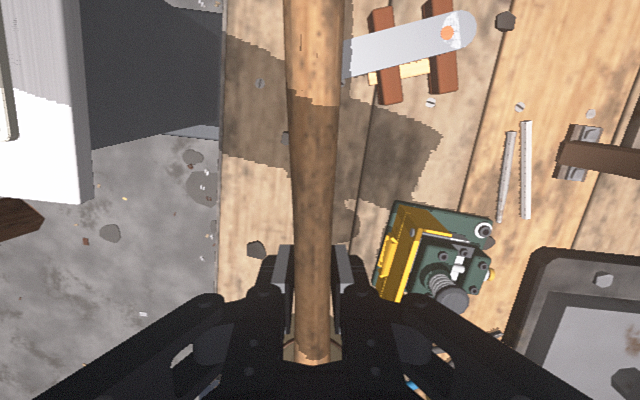

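The drift head shows at about (455,298), the yellow guard runs from (420,212) to (385,295), and the mallet is gripped with its handle up the image. I'll fit the drift top and check how level the handle is.

```bash
python3 - <<'E'
from h import *
p=cam('wrist')
d=cloud(p,(425,485,270,325)); t=d[d[:,2]>.1035]; print('drift',len(t),t.mean(0),circ(t),np.percentile(t[:,2],[5,50,95]))
# guard top
g=cloud(p,(370,460,195,310)); g=g[(g[:,2]>.0745)&(g[:,2]<.0815)]
r=cv2.minAreaRect((g[:,:2]*1000).astype(np.float32)); print('guard top',len(g),r,cv2.boxPoints(r))
q=cloud(p,(290,340,0,240)); q=q[q[:,2]>.17]
for a in np.arange(-.03,.16,.03):
    w=q[abs(q[:,1]-a)<.008]
    if len(w)>20: print(a.round(2),len(w),w[:,0].min(),w[:,0].max(),np.percentile(w[:,2],95))
E
```

```text
drift 1446 [ 0.476  -0.1136  0.1896] (array([ 0.4845, -0.1243]), 0.07193608582019806) [0.105  0.2501 0.2597]
guard top 710 ((510.17431640625, -151.66390991210938), (76.3686294555664, 39.91593933105469), 85.05596923828125) [[ 486.9998 -187.9861]
 [ 526.7672 -191.4262]
 [ 533.3489 -115.3417]
 [ 493.5814 -111.9016]]
-0.03 2251 0.3830654544041845 0.4018539593291628 0.22808543736049725
0.0 2816 0.3803289674236876 0.39829894609062644 0.22933298138431163
```

```bash
python3 - <<'E'
from h import *
p=cam('wrist')
d=cloud(p,(425,485,270,325)); t=d[(d[:,2]>.100)&(d[:,2]<.112)]; print('drift',len(t),t.mean(0),circ(t),np.percentile(t[:,2],[5,50,95]))
t=t[t[:,2]>.1055]; c,r=circ(t);print(c,r)
u=np.array([np.sin(np.radians(-6.62)),np.cos(np.radians(-6.62))])
e=get_obs()['eef_pos']; print('head now',e[:2]+R.from_euler('z',0).as_matrix()[:2,:2]@np.array([.0066,-.0645]))
to([c[0]-.0066,c[1]+.0645,.1993])
E
```

```text
drift 720 [ 0.5243 -0.1603  0.1063] (array([ 0.5254, -0.1638]), 0.014609207399189472) [0.1015 0.107  0.1083]
[ 0.5245 -0.1644] 0.014340627007186413
head now [ 0.4051 -0.158 ]
to: slide [-2.02 11.79 -0.  ] spin None | tcp [ 0.3985 -0.0935  0.1993] yaw 6.62 j [-0.2304  0.08   -0.2741  1.2167  0.      1.2249] clk 7.17 f [-0.1  -0.08 -2.14] w 0.017060706189919592 g 59.38268892467022
```

arm_command(slide=[[-0.7,4,0],[-1.4,8,0],[-2,11.8,0],[-2,11.8,0],[-2,11.8,3]], spin=[0,0,0,0,0])

```text
clock: 7.8
eef_pos: [0.5197, -0.1, 0.1708]
tool_rot: [0.665, 0.747, 0.001, 0.002]
ft_force: [0.0, 0.3, -3.5]
grip_width: 0.0168
grasp_force: 59.7
```

arm_command(slide=[[0,0,1.5],[0,0,2.5],[0,0,2.8],[0,0,2.8],[0,0,2.8]], spin=[0,0,0,0,0])

```text
clock: 8.43
eef_pos: [0.5186, -0.0998, 0.1421]
tool_rot: [0.665, 0.747, 0.0, 0.001]
ft_force: [0.3, 0.3, -2.8]
grip_width: 0.017
grasp_force: 59.7
```

```bash
python3 - <<'E'
from h import *
to([.525-.0066,-.164+.0645,.1245])
E
```

```text
to: slide [ 0.03 -0.02  1.76] spin None | tcp [ 0.5186 -0.0998  0.1421] yaw 6.62 j [-0.1901  0.3494 -0.0841  1.1357 -0.      1.2651] clk 8.43 f [ 0.25  0.29 -2.84] w 0.017031446052246307 g 59.671907387673855
```

Over the drift with no contact yet. Pressing down in stages.

arm_command(slide=[[0,0,0.4],[0,0,0.8],[0,0,1.1],[0,0,1.1],[0,0,1.1]], spin=[0,0,0,0,0])

```text
clock: 9.05
eef_pos: [0.5182, -0.0996, 0.1305]
tool_rot: [0.665, 0.747, 0.0, 0.0]
ft_force: [0.5, -0.9, -0.6]
grip_width: 0.0168
grasp_force: 60.6
```

arm_command(slide=[[0,0,0.3],[0,0,0.5],[0,0,0.6],[0,0,0.7],[0,0,0.7]], spin=[0,0,0,0,0])

```text
clock: 9.68
eef_pos: [0.5181, -0.0997, 0.1234]
tool_rot: [0.665, 0.747, 0.0, 0.0]
ft_force: [-0.7, 2.1, 1.9]
grip_width: 0.0173
grasp_force: 61.9
```

```bash
python3 - <<'E'
from h import *
to([.525-.0066,-.164+.0645,.1245])
p=cam('wrist'); q=cloud(p,(290,340,0,240)); q=q[q[:,2]>.1]
for a in np.arange(-.06,.16,.02):
    w=q[abs(q[:,1]-a)<.008]
    if len(w)>20: print(a.round(2),len(w),w[:,0].min(),w[:,0].max(),np.percentile(w[:,2],95))
E
```

```text
to: slide [ 0.01  0.03 -0.11] spin None | tcp [ 0.5181 -0.0997  0.1234] yaw 6.62 j [-0.1901  0.3656 -0.1128  1.0922 -0.      1.2651] clk 9.68 f [-0.66  2.07  1.89] w 0.017293294154213417 g 61.86003853159491
-0.06 1681 0.5044546865907152 0.5229383430921438 0.14742306994902796
-0.04 1997 0.5026741062709121 0.5212971945205233 0.14658187864150224
-0.02 2287 0.5007607109091499 0.5196123324161626 0.1457445049743713
0.0 2392 0.4989213948168494 0.5177377509503901 0.14455794423194898
```

arm_command(slide=[[0,0,0.3],[0,0,0.5],[0,0,0.7],[0,0,0.8],[0,0,0.8]], spin=[0,0,0,0,0])

```text
clock: 10.35
eef_pos: [0.5179, -0.0996, 0.1152]
tool_rot: [0.665, 0.747, 0.0, -0.0]
ft_force: [-0.6, 1.5, 4.1]
grip_width: 0.0173
grasp_force: 62.9
```

```bash
cat > b.py <<'E'
from h import *
to([.525-.0066,-.164+.0645,.1245])
p=cam('wrist'); q=cloud(p,(290,340,0,240)); q=q[q[:,2]>.09]
z=[]
for a in (-.06,-.04,-.02,0,.02):
    w=q[abs(q[:,1]-a)<.008]
    if len(w)>20: z.append(np.percentile(w[:,2],95))
print(np.array(z),np.diff(z).mean()/.02)
save(p,'w4.png')
E
python3 b.py
```

```text
to: slide [ 0.    0.05 -0.93] spin None | tcp [ 0.5179 -0.0996  0.1152] yaw 6.62 j [-0.19    0.3732 -0.1248  1.0731  0.0002  1.2651] clk 10.35 f [-0.63  1.47  4.12] w 0.017305881345293064 g 62.873544045723975
[0.1367 0.1342 0.1319 0.129 ] -0.12805993548437541
```

arm_command(slide=[[0,0,0.2],[0,0,0.4],[0,0,0.6],[0,0,0.7],[0,0,0.7]], spin=[0,0,0,0,0])

```text
clock: 11.02
eef_pos: [0.5175, -0.1003, 0.1077]
tool_rot: [0.665, 0.747, -0.001, -0.0]
ft_force: [-0.3, -1.1, -0.0]
grip_width: 0.0168
grasp_force: 69.3
```

```bash
cat >> b.py <<'E'
p=cam('top'); 
d=cloud(p,(375,410,165,200)); print(np.sort(d[:,2])[-15:])
p=cam('side'); save(p,'s4.png')
c=p['pixels'][225:295,310:400]; cv2.imwrite('pics/s4c.png',cv2.cvtColor(cv2.resize(c,None,fx=8,fy=8,interpolation=cv2.INTER_CUBIC),cv2.COLOR_RGB2BGR))
E
python3 b.py
```

```text
to: slide [ 0.07  0.1  -1.68] spin None | tcp [ 0.5175 -0.1003  0.1077] yaw 6.59 j [-0.1907  0.3804 -0.1355  1.0561 -0.0014  1.2651] clk 11.03 f [-0.28 -1.08 -0.05] w 0.016798584520568816 g 69.33397248387337
[0.126  0.1208 0.1156 0.1102 0.1039] -0.27536482292745673
[0.6204 0.6204 0.6206 0.6206 0.6206 0.6208 0.6209 0.6209 0.6209 0.621
 0.6211 0.6215 0.6216 0.6217 0.6224]
```

View pics/s4c.png

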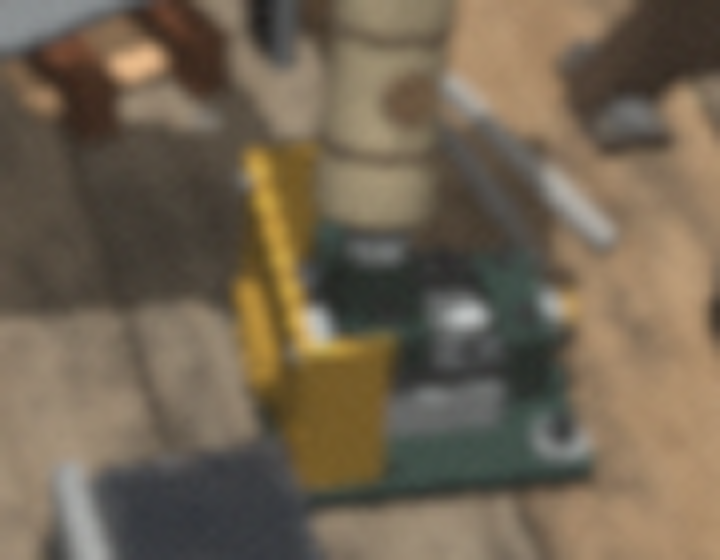

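The force peaked at about 7 N, then the handle pivoted in the pads: it's tail-down by about 0.3 rad. I can't be sure the stroke was full. I'll set the mallet back in its rest, which should level it, then regrip closer to the head and strike again.

arm_command(slide=[[0,0,-5],[0,0,-9.5],[4,-0.5,-9.5],[9,-1.2,-9.5],[14,-1.8,-9.5]], spin=[0,0,0,0,0])

```text
clock: 11.8
eef_pos: [0.4829, 0.0385, 0.2026]
tool_rot: [0.666, 0.746, -0.0, -0.001]
ft_force: [1.0, 0.5, -2.8]
grip_width: 0.0173
grasp_force: 68.8
```

arm_command(slide=[[5,-0.6,0],[10,-1.3,0],[15,-2,0],[18,-2.4,0],[19.1,-2.5,0]], spin=[0,0,0,0,0])

```text
clock: 12.42
eef_pos: [0.436, 0.2255, 0.2025]
tool_rot: [0.664, 0.748, -0.001, -0.0]
ft_force: [-0.7, -0.4, -2.4]
grip_width: 0.017
grasp_force: 68.8
```

```bash
python3 - <<'E'
from h import *
to([.437,.2236,.0285],6.63)
p=cam('wrist'); q=cloud(p,(290,340,0,240)); q=q[q[:,2]>.13]
print([(a,np.percentile(w[:,2],95),w[:,0].mean()) for a in (.24,.27,.30,.33) for w in [q[abs(q[:,1]-a)<.008]] if len(w)>20])
save(p,'w5.png')
E
```

```text
to: slide [-0.2   0.11 17.4 ] spin 0.15 | tcp [0.436  0.2255 0.2025] yaw 6.78 j [ 0.4771  0.2388 -0.0735  1.2604  0.0004  1.9296] clk 12.43 f [-0.66 -0.37 -2.38] w 0.01699083080443291 g 68.79208043217659
[(0.24, np.float64(0.22372046430082088), np.float64(0.43117458555115634)), (0.27, np.float64(0.2202145937452783), np.float64(0.4314243452618705)), (0.3, np.float64(0.21305479404866715), np.float64(0.427919761919374)), (0.33, np.float64(0.20528964504045136), np.float64(0.4247262172113308))]
```

arm_command(slide=[[-0.2,0.1,4.5],[-0.2,0.1,9],[-0.2,0.1,12],[-0.2,0.1,13],[-0.2,0.1,13.8]], spin=[0.15,0.15,0.15,0.15,0.15])

```text
clock: 13.1
eef_pos: [0.4391, 0.2218, 0.0655]
tool_rot: [0.666, 0.746, 0.0, 0.0]
ft_force: [-0.1, -0.8, -1.1]
grip_width: 0.0173
grasp_force: 68.9
```

arm_command(slide=[[0,0,0.7],[0,0,1.4],[0,0,2.1],[0,0,2.8],[0,0,3.5]], spin=[0,0,0,0,0])

```text
clock: 13.72
eef_pos: [0.4386, 0.2222, 0.0301]
tool_rot: [0.666, 0.746, 0.0, 0.0]
ft_force: [0.8, -1.6, 1.4]
grip_width: 0.0169
grasp_force: 66.7
```

```bash
python3 - <<'E'
from h import *
to([.437,.2236,.0285],6.63)
p=cam('wrist'); q=cloud(p,(290,340,0,240)); q=q[(q[:,2]>.03)&(q[:,2]<.08)]
print([(a,np.percentile(w[:,2],95),w[:,0].mean()) for a in (.24,.27,.30,.33) for w in [q[abs(q[:,1]-a)<.008]] if len(w)>20])
save(p,'w6.png')
E
```

```text
to: slide [ 0.16 -0.15  0.16] spin -0.17 | tcp [0.4386 0.2222 0.0301] yaw 6.46 j [ 0.4692  0.4109 -0.329   0.8303 -0.0004  1.9272] clk 13.72 f [ 0.78 -1.56  1.37] w 0.016948017432167336 g 66.65795467793941
[(0.24, np.float64(0.05738562207702587), np.float64(0.4352984245662682)), (0.27, np.float64(0.058062877359717546), np.float64(0.43402617489083073)), (0.3, np.float64(0.05862258569295562), np.float64(0.431222205242027)), (0.33, np.float64(0.058642286948545175), np.float64(0.42892496950007253))]
```

View pics/w6.png

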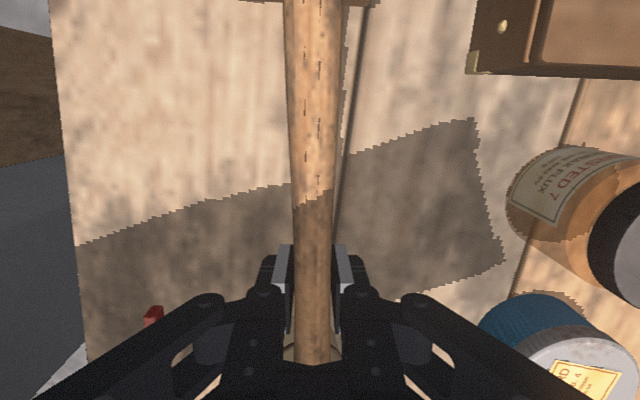

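The handle is level again, lying in its rest, with jar and tin clear at right. I'll open, shift 25 mm toward the head and regrip.

arm_command(slide=[[0,0,0],[0,0,0],[-0.8,0,0.1],[-1.7,0,0.1],[-2.5,0,0.1]], spin=[0,0,0,0,0], jaw=4.5)

```text
clock: 14.4
eef_pos: [0.4412, 0.1966, 0.0294]
tool_rot: [0.666, 0.746, -0.0, 0.0]
ft_force: [-0.6, -0.5, -0.3]
grip_width: 0.045
grasp_force: 0.0
```

arm_command(slide=[[0,0,0],[0,0,0],[0,0,0],[0,0,0],[0,0,0]], spin=[0,0,0,0,0], jaw=1)

```text
clock: 15.02
eef_pos: [0.4409, 0.197, 0.0294]
tool_rot: [0.666, 0.746, -0.001, 0.0]
ft_force: [-2.1, -3.1, 4.5]
grip_width: 0.0168
grasp_force: 58.8
```

```bash
python3 - <<'E'
from h import *
to([.437,.2236,.0285],6.63)
p=cam('wrist'); q=cloud(p,(290,345,0,230)); q=q[(q[:,2]>.03)&(q[:,2]<.08)]
print([(a,len(w),np.percentile(w[:,2],95),(w[:,0].min()+w[:,0].max())/2) for a in (.21,.24,.27,.30,.33) for w in [q[abs(q[:,1]-a)<.006]] if len(w)>20])
E
```

```text
to: slide [ 2.69 -0.09  0.08] spin -0.16 | tcp [0.4409 0.197  0.0294] yaw 6.47 j [ 0.4207  0.3986 -0.3517  0.8212 -0.0008  1.8786] clk 15.03 f [-2.13 -3.08  4.46] w 0.01684963264024978 g 58.77273635007441
[(0.24, 1245, np.float64(0.05628821082167592), np.float64(0.4370067323358291)), (0.27, 1722, np.float64(0.05705862420908392), np.float64(0.43365913032969494)), (0.3, 1505, np.float64(0.058007527309388705), np.float64(0.4314396782693154))]
```

arm_command(slide=[[0,0,-3],[0,0,-7.5],[-1,0,-12],[-4,0.5,-16],[-8.5,1.1,-17]], spin=[0,0,0,0,0])

```text
clock: 15.7
eef_pos: [0.4641, 0.1155, 0.202]
tool_rot: [0.665, 0.747, 0.003, 0.001]
ft_force: [0.8, 0.1, -3.4]
grip_width: 0.0172
grasp_force: 59.4
```

arm_command(slide=[[-5,0.7,0],[-10.5,1.4,0],[-16,2.1,0],[-21,2.8,0],[-24.3,3.2,0]], spin=[0,0,0,0,0])

```text
clock: 16.32
eef_pos: [0.5218, -0.1254, 0.1984]
tool_rot: [0.667, 0.745, 0.001, -0.0]
ft_force: [-0.0, 1.3, -2.9]
grip_width: 0.0168
grasp_force: 59.4
```

```bash
python3 - <<'E'
from h import *
to([.5205,-.1246,.1374],6.47)
E
```

```text
to: slide [ 0.09 -0.12  6.1 ] spin -0.07 | tcp [ 0.5218 -0.1254  0.1984] yaw 6.4 j [-0.2366  0.3286  0.0383  1.2802  0.0011  1.2226] clk 16.32 f [-0.04  1.35 -2.9 ] w 0.01675925418294535 g 59.401026014238596
```

arm_command(slide=[[0.1,-0.1,3],[0.1,-0.1,5.5],[0.1,-0.1,6.3],[0.1,-0.1,6.8],[0.1,-0.1,7.2]], spin=[0,0,0,0,0])

```text
clock: 16.95
eef_pos: [0.5209, -0.1226, 0.1282]
tool_rot: [0.666, 0.746, 0.001, 0.001]
ft_force: [0.8, 1.1, -1.1]
grip_width: 0.0169
grasp_force: 60.9
```

arm_command(slide=[[0,0,0.15],[0,0,0.3],[0,0,0.5],[0,0,0.6],[0,0,0.6]], spin=[0,0,0,0,0])

```text
clock: 17.58
eef_pos: [0.5198, -0.1227, 0.1213]
tool_rot: [0.666, 0.746, 0.0, -0.0]
ft_force: [0.1, 0.1, 0.3]
grip_width: 0.0167
grasp_force: 62.0
```

```bash
sed -i '/^p=cam(.top/,$d' b.py; sed -i 's/w4/w7/' b.py; python3 b.py
```

```text
to: slide [ 2.33  0.13 -0.32] spin None | tcp [ 0.5198 -0.1227  0.1213] yaw 6.47 j [-0.232   0.3795 -0.0978  1.0935  0.0001  1.2259] clk 17.57 f [0.1  0.12 0.3 ] w 0.016739100756913813 g 61.98959782719612
[0.1475 0.1475 0.1475] 0.0011103352840102776
```

arm_command(slide=[[0,0,0.15],[0,0,0.3],[0,0,0.4],[0,0,0.5],[0,0,0.5]], spin=[0,0,0,0,0])

```text
clock: 18.25
eef_pos: [0.5201, -0.1216, 0.1176]
tool_rot: [0.666, 0.746, 0.001, -0.0]
ft_force: [-1.3, 5.2, 8.4]
grip_width: 0.0173
grasp_force: 63.7
```

```bash
python3 b.py
```

```text
to: slide [ 2.21  0.08 -0.69] spin None | tcp [ 0.5201 -0.1216  0.1176] yaw 6.52 j [-0.2309  0.3822 -0.1043  1.0833  0.0024  1.2261] clk 18.25 f [-1.32  5.22  8.39] w 0.01725978729312367 g 63.70644494891167
[0.1386 0.1368 0.1351] -0.08849804473969186
```

The push reached 11 N against the hard stop, so the drift is fully down. Now the mallet goes back to its rest.

arm_command(slide=[[0,0,-4],[0,0,-8.3],[4,-0.5,-8.3],[9,-1.2,-8.3],[14.5,-1.9,-8.3]], spin=[0,0,0,0,0])

```text
clock: 18.92
eef_pos: [0.4836, 0.0198, 0.1984]
tool_rot: [0.667, 0.745, -0.001, -0.0]
ft_force: [0.2, 0.7, -2.1]
grip_width: 0.0169
grasp_force: 61.5
```

arm_command(slide=[[5.5,-0.7,0],[11,-1.4,0],[16,-2.1,0],[18,-2.4,3],[18,-2.4,8]], spin=[0,0,0,0,0])

```text
clock: 19.55
eef_pos: [0.4413, 0.1976, 0.1194]
tool_rot: [0.665, 0.747, 0.002, 0.001]
ft_force: [0.3, -0.8, -3.4]
grip_width: 0.0167
grasp_force: 61.5
```

```bash
python3 - <<'E'
from h import *
to([.4409,.197,.0294],6.47)
E
```

```text
to: slide [-0.06 -0.08  9.  ] spin 0.2 | tcp [0.4413 0.1976 0.1194] yaw 6.67 j [ 0.4211  0.2862 -0.2399  1.0404 -0.0002  1.8756] clk 19.55 f [ 0.34 -0.84 -3.45] w 0.016675634367108026 g 61.49633198976517
```

arm_command(slide=[[0,-0.1,3.5],[0,-0.1,6],[0,-0.1,7.2],[0,-0.1,8.2],[0,-0.1,8.9]], spin=[0,0,0,0,0])

```text
clock: 20.18
eef_pos: [0.4403, 0.1953, 0.0307]
tool_rot: [0.666, 0.746, 0.001, 0.0]
ft_force: [0.3, -1.0, 0.6]
grip_width: 0.0171
grasp_force: 61.4
```

arm_command(slide=[[0,0,0],[0,0,0],[0,0,0],[0,0,-1],[0,0,-3]], spin=[0,0,0,0,0], jaw=5)

```text
clock: 20.8
eef_pos: [0.4389, 0.195, 0.0607]
tool_rot: [0.666, 0.746, -0.001, -0.0]
ft_force: [-0.2, 0.1, 0.5]
grip_width: 0.0505
grasp_force: 0.0
```

arm_command(slide=[[0,0,-4],[0,0,-8],[0,0,-12],[-2,0,-16],[-5,0,-17]], spin=[0,10,20,30,40], jaw=6)

```text
clock: 21.42
eef_pos: [0.4467, 0.1461, 0.2344]
tool_rot: [0.882, 0.471, 0.004, 0.001]
ft_force: [0.5, -0.1, 0.4]
grip_width: 0.0598
grasp_force: 0.0
```

```bash
python3 - <<'E'
from h import *
to([.425,.02,.20],108)
p=cam('wrist'); save(p,'w8.png')
E
```

```text
to: slide [-11.71   5.19   3.4 ] spin 38.25 | tcp [0.4467 0.1461 0.2344] yaw -33.75 j [ 0.3161  0.1741 -0.0711  1.3184  0.      2.4759] clk 21.43 f [ 0.49 -0.09  0.42] w 0.059783561020254006 g 0.0
```

View pics/w8.png

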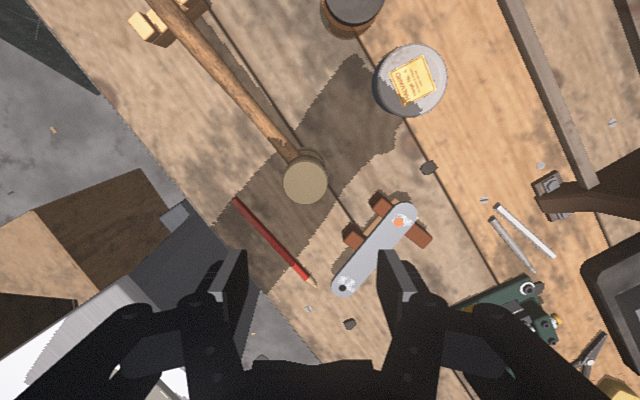

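The mallet stands at rest: head at (304,183), tail in its notch. The strap lies from the eye at (343,288) to the rivet at (399,222), and the jig is at lower right. I'll measure the strap and head over it.

```bash
python3 - <<'E'
from h import *
p=cam('wrist')
s=cloud(p,(325,425,195,305)); s=s[(s[:,2]>.0325)&(s[:,2]<.0395)]
r=cv2.minAreaRect((s[:,:2]*1000).astype(np.float32)); print(len(s),r,np.median(s[:,2]))
hsv=cv2.cvtColor(p['pixels'],cv2.COLOR_RGB2HSV)
m=np.zeros((400,640),bool); m[195:305,325:425]=1
o=m&(hsv[...,1]>150)&(hsv[...,0]<15)&(hsv[...,2]>150); v,u=np.nonzero(o); print('rivet',len(u),u.mean(),v.mean(),at_z(p,(u.mean(),v.mean()),.036))
for k,z in dict(strap_rivet=.036,strap_tip=.033,strap_grip=.033,strap=.03).items():
    for uv,c in lm(p,k): print(k,uv,c,at_z(p,uv,z))
E
```

```text
2870 ((455.115966796875, 32.390403747558594), (139.58132934570312, 31.147397994995117), 20.595733642578125) 0.03558127694938666
rivet 0 nan nan [nan nan nan]
strap_rivet [395.2 220.8] 0.69 [0.494  0.0465 0.036 ]
strap_tip [304.7 162.3] 0.71 [0.4479 0.1563 0.033 ]
strap_grip [349.5 273.9] 0.61 [0.4164 0.0175 0.033 ]
strap [371.8 244.2] 0.91 [0.4574 0.0339 0.03  ]<stdin>:7: RuntimeWarning: Mean of empty slice.
  ret = ret.dtype.type(ret / rcount)
```

arm_command(slide=[[-4,1.6,0],[-8,3.2,0],[-12.1,4.8,0],[-12.1,4.8,4],[-12.1,4.8,8]], spin=[8,17,26,36,36])

```text
clock: 22.35
eef_pos: [0.4183, 0.0182, 0.1493]
tool_rot: [0.984, 0.177, 0.0, -0.0]
ft_force: [0.3, 0.2, 0.4]
grip_width: 0.0602
grasp_force: 0.0
```

```bash
python3 - <<'E'
from h import *
to([.4195,.0192,.0145],-69.6)
p=cam('wrist'); save(p,'w9.png')
s=cloud(p,(150,500,0,330)); s=s[(s[:,2]>.0325)&(s[:,2]<.0395)]
r=cv2.minAreaRect((s[:,:2]*1000).astype(np.float32)); print(len(s),r,np.median(s[:,2]))
E
```

```text
to: slide [ 0.13 -0.05 13.48] spin 0.04 | tcp [0.4183 0.0182 0.1493] yaw -69.56 j [ 0.0433  0.1387 -0.3453  1.0859  0.0003  2.8281] clk 22.35 f [0.33 0.2  0.44] w 0.06023118009349485 g 0.0
6793 ((436.95709228515625, 78.84805297851562), (139.21099853515625, 129.9781951904297), 20.495460510253906) 0.03564089080387487
```

View pics/w9.png

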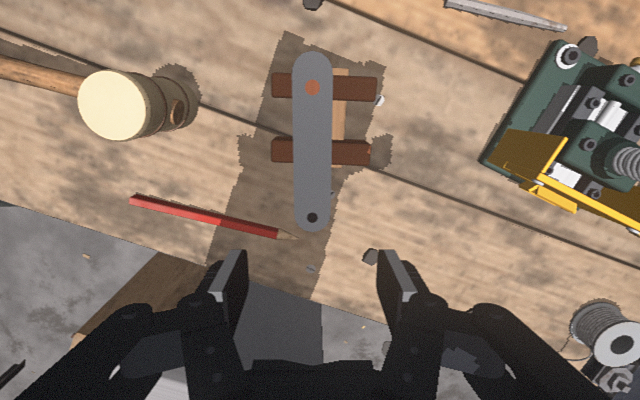

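The strap is at (312,50)–(311,230), square with the jaws. The jig is at upper right, with its guard from (505,150) to (600,200). Refining both before the descent.

```bash
python3 - <<'E'
from h import *
p=cam('wrist')
s=cloud(p,(288,336,40,236)); s=s[(s[:,2]>.0335)&(s[:,2]<.0385)]
r=cv2.minAreaRect((s[:,:2]*1000).astype(np.float32)); print(len(s),r,np.median(s[:,2]),s.mean(0))
c=np.array(r[0])/1000; a=np.radians(20.5); print('grip',c-.038*np.array([np.cos(a),np.sin(a)]))
g=cloud(p,(480,640,120,240)); g=g[(g[:,2]>.075)&(g[:,2]<.081)]
r=cv2.minAreaRect((g[:,:2]*1000).astype(np.float32)); print('guard',len(g),r)
to([.4195,.0192,.0145],-69.5)
E
```

```text
7043 ((454.3975524902344, 32.001747131347656), (139.36798095703125, 30.097436904907227), 20.446178436279297) 0.03560595054827213 [0.4595 0.034  0.0356]
grip [0.4188 0.0187]
guard 1332 ((510.1800842285156, -153.4171142578125), (80.96196746826172, 39.87289047241211), 85.20630645751953)
to: slide [ 0.65  0.16 13.16] spin 0.05 | tcp [0.4142 0.0184 0.1462] yaw -69.45 j [ 0.0443  0.1423 -0.3499  1.0887  0.0002  2.8272] clk 22.45 f [-0.72  0.11  0.69] w 0.060207435010979075 g 0.0
```

arm_command(slide=[[0.4,0.1,4],[0.5,0.1,8],[0.5,0.1,11],[0.5,0.1,13],[0.5,0.1,13.2]], spin=[0,0,0,0,0])

```text
clock: 23.08
eef_pos: [0.4229, 0.0195, 0.018]
tool_rot: [0.984, 0.179, -0.001, -0.0]
ft_force: [-0.1, 1.1, 0.8]
grip_width: 0.0601
grasp_force: 0.0
```

```bash
python3 - <<'E'
from h import *
to([.419,.0190,.0145],-69.5)
E
```

```text
to: slide [-0.38 -0.09  0.35] spin 0.07 | tcp [0.4229 0.0195 0.018 ] yaw -69.43 j [ 0.0461  0.323  -0.5152  0.7349  0.0001  2.8287] clk 23.07 f [-0.07  1.15  0.85] w 0.06008165125713867 g 0.0
```

arm_command(slide=[[0,0,0],[0,0,0],[0,0,0],[0,0,0],[0,0,0]], spin=[0,0,0,0,0], jaw=2.2)

```text
clock: 23.7
eef_pos: [0.4245, 0.0192, 0.0195]
tool_rot: [0.984, 0.178, 0.002, -0.0]
ft_force: [-0.7, 1.5, 6.6]
grip_width: 0.0286
grasp_force: 58.9
```

```bash
python3 - <<'E'
from h import *
to([.419,.0190,.0145],-69.5)
p=cam('wrist'); save(p,'w10.png')
s=cloud(p,(0,640,0,400)); s=s[(s[:,2]>.0325)&(s[:,2]<.0395)]
d=s[:,:2]-[.4544,.032]; s=s[(np.linalg.norm(d,axis=1)<.09)]
print(len(s),np.median(s[:,2]))
for uv,c in lm(p,'strap_rivet')+lm(p,'strap_tip'): print(uv,c,at_z(p,uv,.036))
E
```

```text
to: slide [-0.53 -0.17  0.5 ] spin -0.02 | tcp [0.4245 0.0192 0.0195] yaw -69.52 j [ 0.0448  0.3196 -0.5148  0.7334  0.0006  2.829 ] clk 23.7 f [-0.74  1.5   6.58] w 0.028568554233785265 g 58.93859803676605
24212 0.03596059465039422
[309.3  93.3] 0.65 [0.4967 0.0479 0.036 ]
[307.5  17.2] 0.77 [0.5198 0.0571 0.036 ]
```

Gripped, but about 5 mm high. I'll regrip lower.

arm_command(slide=[[0,0,0],[0,0,0.1],[-0.4,-0.05,0.4],[-0.4,-0.05,0.5],[-0.4,-0.05,0.5]], spin=[0,0,0,0,0], jaw=4.5)

```text
clock: 24.48
eef_pos: [0.419, 0.018, 0.013]
tool_rot: [0.984, 0.178, -0.0, -0.0]
ft_force: [0.3, 0.7, -0.7]
grip_width: 0.0453
grasp_force: 0.0
```

arm_command(slide=[[0,0,0],[0,0,0],[0,0,0],[0,0,0],[0,0,0]], spin=[0,0,0,0,0], jaw=2.2)

```text
clock: 25.1
eef_pos: [0.4194, 0.018, 0.0134]
tool_rot: [0.984, 0.178, 0.0, 0.0]
ft_force: [-1.7, 0.1, 1.7]
grip_width: 0.0282
grasp_force: 58.9
```

```bash
cat > c.py <<'E'
from h import *
import sys
# strap pose in tool frame from wrist image, jig info
p=cam('wrist'); s=get_obs(); M=R.from_quat(s['tool_rot']).as_matrix(); e=s['eef_pos']
to([.419,.0190,.0145],-69.5)
C=cloud(p,(200,420,0,300)); T=(C-e)@M   # tool coords
m=(T[:,2]>-.0245)&(T[:,2]<-.013)&(T[:,0]>.02)&(T[:,0]<.12)&(abs(T[:,1])<.025)
Q=T[m]
for a in np.arange(.03,.11,.015):
    w=Q[abs(Q[:,0]-a)<.005]
    if len(w)>30: print('x',a.round(3),len(w),'y',w[:,1].min().round(4),w[:,1].max().round(4),'mid',((w[:,1].min()+w[:,1].max())/2).round(4),'z',np.median(w[:,2]).round(4))
print('xmax',np.percentile(Q[:,0],99.9))
for k in ('strap_rivet','strap_tip'):
    for uv,c in lm(p,k):
        X=at_z(p,uv,e[2]+.0187+.001); print(k,uv,c,X,(X-e)@M)
E
python3 c.py
```

```text
to: slide [-0.   -0.1  -0.11] spin -0.03 | tcp [0.4194 0.018  0.0134] yaw -69.53 j [ 0.043   0.3237 -0.5315  0.7156 -0.0001  2.8273] clk 25.15 f [-1.23 -0.47  1.56] w 0.029018630507170486 g 58.939619064331055
x 0.03 2818 y -0.025 0.025 mid 0.0 z -0.0218
x 0.045 2406 y -0.0249 0.025 mid 0.0 z -0.0222
x 0.06 2300 y -0.0156 0.0146 mid -0.0005 z -0.0224
x 0.075 3353 y -0.025 0.025 mid 0.0 z -0.0223
x 0.09 4022 y -0.025 0.025 mid 0.0 z -0.0222
x 0.105 1406 y -0.0134 0.0122 mid -0.0006 z -0.0226
xmax 0.106104773326718
strap_rivet [310.4  76.2] 0.86 [0.4971 0.0483 0.0331] [ 0.0834 -0.0012 -0.0197]
```

The strap is centred and straight in the jaws. I'll lift it and line up in front of the guard.

arm_command(slide=[[0,0,-2.5],[0,0,-6],[-2.6,2.6,-6],[-5.6,5.6,-6],[-9,9,-6]], spin=[0,0,7,14,21])

```text
clock: 25.88
eef_pos: [0.3661, -0.0985, 0.0732]
tool_rot: [1.0, -0.006, 0.0, 0.0]
ft_force: [0.4, -0.9, -0.2]
grip_width: 0.0287
grasp_force: 59.3
```

```bash
python3 - <<'E'
from h import *
to([.343,-.1485,.074],-94.85)
E
```

```text
to: slide [-2.26  5.03 -0.08] spin 4.19 | tcp [ 0.3661 -0.0985  0.0732] yaw -90.66 j [-0.2629  0.1577 -0.5545  0.8581  0.      2.8903] clk 25.88 f [ 0.39 -0.93 -0.16] w 0.02868938126267821 g 59.33308660984039
```

arm_command(slide=[[-1.1,2.5,0],[-2.2,4.9,0],[-2.2,4.9,0],[-2.2,4.9,0],[-2.2,4.9,0]], spin=[2.1,4.2,4.2,4.2,4.2])

```text
clock: 26.5
eef_pos: [0.3443, -0.1459, 0.0732]
tool_rot: [0.999, -0.04, -0.0, -0.0]
ft_force: [-0.5, 0.1, -1.5]
grip_width: 0.0285
grasp_force: 59.4
```

```bash
python3 - <<'E'
from h import *
to([.343,-.1485,.074],-94.85)
p=cam('wrist'); save(p,'w11.png')
for k,z in dict(drift_top=.108,guard_slot=.034,drift_axis=.034,jig=0,stuck_rivet_top=.028,strap_rivet=.098,strap_tip=.096).items():
    for uv,c in lm(p,k): print(k,uv,c,at_z(p,uv,z),deep(p,uv))
E
```

```text
to: slide [-0.11  0.27 -0.08] spin 0.22 | tcp [ 0.3443 -0.1459  0.0732] yaw -94.63 j [-0.4009  0.1488 -0.5658  0.8564  0.0003  2.8216] clk 26.5 f [-0.52  0.12 -1.47] w 0.028491361961301576 g 59.41015899181366
strap_rivet [312.   76.6] 0.91 [ 0.4268 -0.1516  0.098 ] [ 0.4269 -0.1516  0.0953]
```

View pics/w11.png

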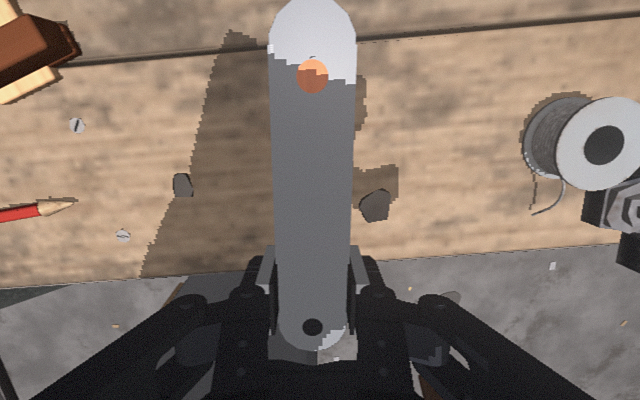

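The rivet end of the strap is at (312,76) and straight in the grip, but the jig lies just beyond the top edge. I'll raise and advance for a close measurement of the guard.

arm_command(slide=[[0,0,-5],[0,0,-10],[3,0,-10],[6,0,-10],[6,0,-10]], spin=[0,0,0,0,0])

```text
clock: 27.52
eef_pos: [0.4056, -0.1517, 0.1734]
tool_rot: [0.999, -0.041, 0.001, 0.0]
ft_force: [-1.3, 0.3, -1.8]
grip_width: 0.0288
grasp_force: 59.6
```

arm_command(slide=[[0,0,0],[0,0,0],[0,0,0],[0,0,0],[0,0,0]], spin=[0,0,0,0,0])

```text
clock: 28.15
eef_pos: [0.4037, -0.1515, 0.1734]
tool_rot: [0.999, -0.041, 0.0, 0.0]
ft_force: [-0.8, -0.6, -2.0]
grip_width: 0.0285
grasp_force: 59.6
```

```bash
python3 - <<'E'
from h import *
to([.343,-.1485,.074],-94.85)
p=cam('wrist'); save(p,'w12.png')
for k,z in dict(drift_top=.108,guard_slot=.034,jig=0).items():
    for uv,c in lm(p,k): print(k,uv,c,at_z(p,uv,z),deep(p,uv))
C=cloud(p,(0,640,0,260))
j=np.radians(-4.85); X=np.array([np.cos(j),np.sin(j)]); Y=np.array([-np.sin(j),np.cos(j)]); o=np.array([.525,-.164])
L=np.c_[(C[:,:2]-o)@X,(C[:,:2]-o)@Y,C[:,2]]
g=L[(L[:,2]>.0745)&(L[:,2]<.081)&(abs(L[:,1])<.08)&(L[:,0]<-.02)&(L[:,0]>-.06)]
print('guard top n',len(g),'x',np.percentile(g[:,0],[1,50,99]),'y',np.percentile(g[:,1],[.5,99.5]))
for s in (g[g[:,1]<-.02],g[g[:,1]>.02]): print(len(s),s[:,:2].mean(0))
print('slope deg',np.degrees(np.polyfit(g[:,1],g[:,0],1)))
f=L[(L[:,2]>.009)&(L[:,2]<.016)&(abs(L[:,1])<.1)&(L[:,0]>-.03)&(L[:,0]<.08)]
if len(f): print('foot',len(f),f.min(0),f.max(0))
b=L[(L[:,2]>.068)&(L[:,2]<.0755)&(abs(L[:,1])<.1)&(L[:,0]>-.025)&(L[:,0]<.08)]
if len(b): print('bridge',len(b),np.percentile(b,[.5,99.5],axis=0))
E
```

```text
to: slide [-6.08  0.2   9.94] spin 0.11 | tcp [ 0.4037 -0.1515  0.1734] yaw -94.74 j [-0.359   0.1421 -0.2735  1.155   0.      2.8652] clk 28.15 f [-0.77 -0.61 -2.03] w 0.02851816525896724 g 59.59442496299744
guard top n 644 x [-0.0358 -0.0325 -0.0205] y [-0.0513  0.0482]
377 [-0.0317 -0.0412]
267 [-0.0308  0.0425]
slope deg [ 0.4459 -1.7902]
foot 2244 [-0.0267 -0.1     0.009 ] [0.0306 0.0502 0.016 ]
bridge 143 [[-0.0246 -0.0493  0.068 ]
 [ 0.003   0.048   0.0755]]
```

View pics/w12.png

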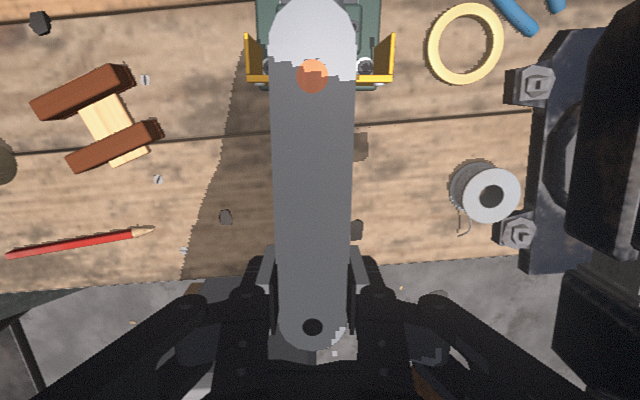

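The guard's ends are at columns 246 and 394 on row 82, and the strap is centred at column 312. The jig axis is therefore about 1.5 mm further right (−y) than assumed, so I'm using drift axis (0.525, −0.1655) with yaw −5°.

arm_command(slide=[[-3,0.2,0],[-6,0.35,0],[-6.3,0.36,4.5],[-6.3,0.36,9.5],[-6.3,0.36,13]], spin=[0.2,0.2,0.2,0.2,0.2])

```text
clock: 28.98
eef_pos: [0.3401, -0.1496, 0.0419]
tool_rot: [0.999, -0.043, -0.0, -0.0]
ft_force: [0.2, 0.4, -1.5]
grip_width: 0.0286
grasp_force: 59.6
```

arm_command(slide=[[0,0,1.5],[0,0,2.6],[0,0,2.8],[0,0,2.8],[0,0,2.8]], spin=[0,0,0,0,0])

```text
clock: 29.6
eef_pos: [0.3415, -0.1502, 0.016]
tool_rot: [0.999, -0.043, 0.001, 0.0]
ft_force: [0.6, 0.5, -1.4]
grip_width: 0.0287
grasp_force: 59.6
```

```bash
python3 c.py; python3 - <<'E'
from h import *
to([.3407,-.1499,.0147],-95)
E
```

```text
to: slide [  6.28 -17.52   0.14] spin -25.43 | tcp [ 0.3414 -0.1502  0.0159] yaw -94.93 j [-0.4144  0.2439 -0.644   0.6813 -0.      2.8132] clk 29.65 f [ 0.09  0.16 -0.34] w 0.028649836311025065 g 59.55940067768097
x 0.03 1845 y -0.0158 0.0143 mid -0.0007 z -0.0221
x 0.045 2048 y -0.0157 0.0145 mid -0.0006 z -0.022
x 0.06 2279 y -0.0158 0.0142 mid -0.0008 z -0.0219
x 0.075 2559 y -0.016 0.0143 mid -0.0008 z -0.0219
x 0.09 2830 y -0.016 0.0142 mid -0.0009 z -0.0219
x 0.105 1337 y -0.0134 0.0121 mid -0.0007 z -0.0218
xmax 0.1061033444447371
strap_rivet [306.5  75.5] 0.71 [ 0.4246 -0.1545  0.0356] [ 0.0833 -0.0028 -0.0196]
to: slide [-0.05 -0.01  0.11] spin 0.07 | tcp [ 0.3412 -0.1501  0.0158] yaw -94.93 j [-0.4144  0.2441 -0.6443  0.6812 -0.      2.8132] clk 29.75 f [ 0.14 -0.32 -1.08] w 0.028470923576042313 g 59.55970644950867
```

arm_command(slide=[[0.8,0,0.1],[1.8,0,0.1],[2.8,0,0.1],[3.4,0,0.1],[4,0,0.1]], spin=[0,0,0,0,0])

```text
clock: 30.38
eef_pos: [0.381, -0.1533, 0.0142]
tool_rot: [0.999, -0.043, -0.0, -0.0]
ft_force: [-0.5, -0.0, -1.5]
grip_width: 0.0287
grasp_force: 59.6
```

arm_command(slide=[[0.5,0,0],[1,0,0],[1.5,0,0],[1.8,0,0],[1.8,0,0]], spin=[0,0,0,0,0])

```text
clock: 31.0
eef_pos: [0.3988, -0.1549, 0.0143]
tool_rot: [0.999, -0.043, 0.0, 0.0]
ft_force: [0.4, -0.7, -1.0]
grip_width: 0.0288
grasp_force: 59.6
```

```bash
cat > d.py <<'E'
from h import *
o=np.array([.525,-.1655]); j=np.radians(-5); X=np.array([np.cos(j),np.sin(j)]); Y=np.array([-X[1],X[0]])
s=get_obs(); e=s['eef_pos']; print('jig-frame tcp',(e[:2]-o)@X*1000,(e[:2]-o)@Y*1000,'torque',s['ft_torque'])
to([.4423,-.1588,.0147],-95)
p=cam('wrist'); M=R.from_quat(s['tool_rot']).as_matrix()
C=cloud(p,(200,420,0,330)); T=(C-e)@M
Q=T[(T[:,2]>-.0245)&(T[:,2]<-.019)&(T[:,0]>.015)&(abs(T[:,1])<.02)]
for a in np.arange(.025,.08,.012):
    w=Q[abs(Q[:,0]-a)<.004]
    if len(w)>30: print('x',a.round(3),len(w),'mid',((w[:,1].min()+w[:,1].max())/2).round(4),'z',np.median(w[:,2]).round(4))
v,u=np.mgrid[0:400,0:640]; 
b=cv2.minMaxLoc(np.where(p['range_z']>0,p['range_z'],9)[0:150])
print('nearest in upper view',b[0],b[2])
save(p,'wd%d.png'%(s['clock']*100))
E
python3 d.py
```

```text
jig-frame tcp -126.6652959469115 -0.47583402927210866 torque [-0.0143  0.0482 -0.0357]
to: slide [ 4.37  0.01 -0.03] spin 0.08 | tcp [ 0.3988 -0.1549  0.0143] yaw -94.92 j [-0.3706  0.3345 -0.5104  0.7257 -0.      2.857 ] clk 31.0 f [ 0.4  -0.74 -1.02] w 0.028803993894967798 g 59.559611678123474
x 0.025 1423 mid -0.0007 z -0.022
x 0.037 1546 mid -0.0007 z -0.0219
x 0.049 1682 mid -0.0008 z -0.0219
x 0.061 1823 mid -0.0008 z -0.0218
x 0.073 1961 mid -0.0009 z -0.0218
nearest in upper view 0.06738488376140594 (149, 9)
```

The tip is through the slot without contact force. Continuing toward the stop.

arm_command(slide=[[0.5,0,0],[1,0,0],[1.5,0,0],[2,0,0],[2.4,0,0]], spin=[0,0,0,0,0])

```text
clock: 31.68
eef_pos: [0.4229, -0.157, 0.0143]
tool_rot: [0.999, -0.043, 0.0, 0.0]
ft_force: [-0.2, 0.3, 0.0]
grip_width: 0.0287
grasp_force: 59.6
```

arm_command(slide=[[0.3,0,0],[0.6,0,0],[0.9,0,0],[1.2,0,0],[1.2,0,0]], spin=[0,0,0,0,0])

```text
clock: 32.3
eef_pos: [0.4334, -0.1578, 0.014]
tool_rot: [0.999, -0.043, -0.001, -0.0]
ft_force: [-2.4, 0.7, 0.2]
grip_width: 0.0283
grasp_force: 59.6
```

```bash
python3 d.py
```

```text
jig-frame tcp -91.8927313249064 -0.3074006827017261 torque [ 0.0007  0.5507 -0.0592]
to: slide [ 0.89  0.02 -0.08] spin 0.06 | tcp [ 0.4334 -0.1578  0.014 ] yaw -94.94 j [-0.3488  0.3885 -0.423   0.7614 -0.0005  2.879 ] clk 32.3 f [-2.36  0.66  0.17] w 0.028297927552807342 g 59.60479259490967
x 0.025 1417 mid -0.0007 z -0.0221
x 0.037 1558 mid -0.0008 z -0.0221
x 0.049 168 mid -0.0007 z -0.0222
x 0.061 1059 mid -0.0001 z -0.0222
x 0.073 1815 mid -0.0001 z -0.0222
nearest in upper view 0.050038330256938934 (337, 84)
```

arm_command(slide=[[0.3,0,-0.05],[0.5,0,-0.05],[0.7,0,-0.05],[0.9,0,-0.05],[0.9,0,-0.05]], spin=[0,0,0,0,0])

```text
clock: 32.98
eef_pos: [0.4427, -0.1586, 0.0145]
tool_rot: [0.999, -0.043, -0.001, -0.0]
ft_force: [-5.7, -0.4, -0.4]
grip_width: 0.0284
grasp_force: 59.6
```

arm_command(slide=[[0.1,0,0],[0.1,0,0],[0.2,0,0],[0.2,0,0],[0.2,0,0]], spin=[0,0,0,0,0])

```text
clock: 33.6
eef_pos: [0.4428, -0.1585, 0.014]
tool_rot: [0.999, -0.043, -0.003, -0.0]
ft_force: [-8.4, 0.3, -0.8]
grip_width: 0.0285
grasp_force: 59.6
```

```bash
python3 d.py
```

```text
jig-frame tcp -82.49489830884565 -0.15328956892780593 torque [-0.0302  1.585  -0.1038]
to: slide [-0.05  0.04 -0.07] spin 0.05 | tcp [ 0.4428 -0.1585  0.014 ] yaw -94.95 j [-0.343   0.4043 -0.3962  0.7754 -0.001   2.885 ] clk 33.6 f [-8.39  0.35 -0.79] w 0.028526507916061362 g 59.63064730167389
x 0.025 1404 mid -0.0006 z -0.0221
x 0.049 445 mid 0.0 z -0.0223
x 0.061 512 mid -0.0 z -0.0223
nearest in upper view 0.050001394003629684 (364, 133)
```

The stop is at its hard end: 8.4 N and no further travel. I'll check the drift height, mallet and bystanders by numbers, then hand in.

```bash
python3 - <<'E'
from h import *
p=cam('wrist'); C=cloud(p); d=C[(np.linalg.norm(C[:,:2]-[.525,-.1655],axis=1)<.012)&(C[:,2]<.13)]
print('drift top z',np.percentile(d[:,2],[50,95,99]))
t=cam('top')
for k,z in dict(mallet_head=.0465,solder_spool=0,polish_tin=0,flux_jar=0).items():
    for uv,c in lm(t,k): print(k,uv,c,at_z(t,uv,z))
s=get_obs(); print(s['clock'],s['ft_force'],s['eef_pos'])
E
```

```text
drift top z [0.1049 0.1051 0.1051]
mallet_head [276.7 212.6] 0.93 [0.4476 0.1413 0.0465]
solder_spool [390.3 177.1] 0.53 [ 0.5565 -0.1669  0.    ]
polish_tin [271.9 164.4] 0.82 [0.5855 0.1606 0.    ]
flux_jar [232.7 170. ] 0.77 [0.5677 0.2678 0.    ]
33.95 [-8.2744 -0.5616 -0.348 ] [ 0.4428 -0.1585  0.014 ]
```

```bash
python3 - <<'E'
from h import *
p=cam('wrist'); C=cloud(p); o=np.array([.525,-.1655]); j=np.radians(-5); X=np.array([np.cos(j),np.sin(j)]); Y=np.array([-X[1],X[0]])
L=np.c_[(C[:,:2]-o)@X,(C[:,:2]-o)@Y,C[:,2]]
d=L[(L[:,2]>.098)&(L[:,2]<.13)&(abs(L[:,:2])<.03).all(1)]; print('head',len(d),circ(d),np.percentile(d[:,2],[5,50,95]))
def h(n,x0,x1,y0,y1):
    w=L[(L[:,0]>x0)&(L[:,0]<x1)&(abs(L[:,1])>y0)&(abs(L[:,1])<y1)]; hh,e=np.histogram(w[:,2],np.arange(0,.13,.001)); i=np.argsort(hh)[::-1][:4]; print(n,[(round(e[k],3),int(hh[k])) for k in i])
h('bridge',-.014,.014,.017,.028); h('guard',-.036,-.031,.0,.048); h('foot',-.02,.03,.035,.05); h('stop housing',.043,.06,0,.015)
t=cam('top'); q=cloud(t,(380,405,165,200)); print('top cam max z',np.sort(q[(q[:,2]<.3)][:,2])[-5:])
E
```

```text
head 589 (array([-0.0064,  0.0008]), 0.012653877958655357) [0.1035 0.1047 0.1055]
bridge [(np.float64(0.061), 1512), (np.float64(0.062), 612), (np.float64(0.06), 471), (np.float64(0.066), 370)]
guard [(np.float64(0.077), 3796), (np.float64(0.078), 1343), (np.float64(0.076), 1257), (np.float64(0.075), 132)]
foot [(np.float64(0.011), 1722), (np.float64(0.077), 1005), (np.float64(0.012), 835), (np.float64(0.01), 638)]
stop housing [(np.float64(0.128), 0), (np.float64(0.127), 0), (np.float64(0.126), 0), (np.float64(0.125), 0)]
top cam max z [0.2785 0.2794 0.2796 0.2797 0.2817]
```

```bash
python3 - <<'E'
from h import *
p=cam('wrist'); K=p['intrinsics']; print('cam',-p['R'].T@p['t'],'zeros upper',(p['range_z'][:150,200:420]==0).sum())
v,u=np.nonzero(p['range_z'][:150]==0); print(u.min(),u.max(),v.min(),v.max()) if len(u) else 0
for z in (.108,.105,.0955):
    X=np.array([.525,-.1655,z]); c=p['R']@X+p['t']; q=K@c; print(z,c[2],q[:2]/q[2])
g=cv2.cvtColor(p['pixels'],cv2.COLOR_RGB2GRAY)
print(g[0:150:10,330:380:10])
for uv,c in lm(p,'drift_top'): print(uv,c)
s=cam('side'); 
for uv,c in lm(s,'drift_top'): print('side',uv,c)
E
```

```text
cam [ 0.5191 -0.1642  0.1558] zeros upper 24200
4 637 0 149
0.108 0.04383762823167531 [317.8726  49.1414]
0.105 0.046699144373032686 [317.5197  52.0075]
0.0955 0.055760612153997635 [316.641   59.1429]
[[154 157 151 151 153]
 [160 157 155 152 156]
 [160 160 158 160 160]
 [164 161 160 155 159]
 [161 161 160 159 159]
 [157 160 157 153 158]
 [168 164 163 162 159]
 [163 163 161 165 163]
 [167 163 166 168 158]
 [ 95  94  92  93 160]
 [ 91  92  92  87  85]
 [ 96  91  92  89  85]
 [ 93  93  86  80  76]
 [ 80  76  77  73  61]
 [ 77  75  60  50  94]]
side [354.4 245.5] 0.58
```

```bash
python3 -c "
from workcell import *
print(job_done())"
```

```text
the job is handed in; nothing more can be done
None
```

I handed the job in, but the interface returned no verdict. The mallet drove the drift to its hard stop (about 11 N) and stands back at its rest. The strap is gripped and held home against the stop at about 8 N, its rivet within about 1 mm of the drift axis. I never saw the stuck rivet directly, and the drift-up check was indirect because its top was too close for the wrist camera's depth.

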